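# Stamp the match mark on a driveshaft flange with the bench spring marker

## Robot

A 6-joint arm with a two-finger parallel gripper is mounted at the origin on the work surface. World frame = base frame: x ahead of the robot, y to its left, z up, the work surface at z = 0. Lengths are in m, angles in degrees, forces in N, time in s.
With the tool pointing down it reaches from about 0.4 to 0.825 m from the base axis. Payload 7 kg.
Tool frame: the origin (TCP) lies at the very end of the fingers, on their centre line; the grasp point (between the pads) lies 19 mm behind it (ctrl.grasp_offset is the distance from the TCP to the grasp point, in m); z points along the fingers, y is the line along which they close (so a half turn about z gives the same grasp; the last joint's range is limited). The gripper opens to 88 mm and grips with 3 to 60 N. Pads are 19 mm wide; open, the fingers measure 130 mm over their backs; the gripper's body (78 mm by 193 mm) begins 47 mm behind the grasp point.
Start: joints at [86.923, 20.546, 0.682, 0, -70.136, -16.507], TCP at [0.226, 0.636, 0.19] pointing down, gripper open.
Joint ranges: [-176.03, 176.03], [-82.01, 121.73], [-58.28, 71.71], [-173.87, 95.51], [-174.79, -0.11], [-173.66, 173.66]. Speed limits (degrees/s): [136.94, 136.94, 172.46, 180, 180, 180].

## Interface

Orientations are given as [roll, pitch, yaw] about the fixed x, y, z axes, in that order (R = Rz(yaw) Ry(pitch) Rx(roll)).
In Python, from plant import ctrl gives the robot as it stands. The module is installed in compiled form; this text tells all that it offers.
- The arm moves only by the tool jog_arm, never from a script. Its argument "plan" is a list that holds one entry, the list of rows, each a list of 7 numbers: the opening, from 0 (shut) to 1 (fully open), then the shift along the tool's x, y, z in m, then the turn, a rotation vector about the tool's x, y, z in degrees. A call has 1 to 20 rows; each row is the pose to reach, as a shift and turn from the pose commanded when the call began, along the tool's axes at that moment; what a row does not reach only later rows make up. A row lasts 1/8 s, in which the tool goes at most 62.5 mm and 10.7 degrees, less where a joint would pass 70% of its speed; a pose out of reach is approached as far as the arm can. A call with a gripper value outside its range is refused whole. The fingers move at their own pace and stop on an object; the grip force is fixed at half the most. Time passes only in rows, so rows that repeat a pose let the fingers close. It gives the time, the measured TCP pose, the force, the opening and the grip force at its end, in the units of the state.
- ctrl.get_obs(): the state, without advancing time (a new reading comes with each control period).
- ctrl.snapshot(name): name is "scene" or "top"; returns a dict with "image" (384x512x3 uint8, red, green, blue), "vertical_fov" (degrees; the focal length in pixels is half the picture's height over the tangent of half this angle, whatever the lens; pixels are square), "cx", "cy" (the principal point, pixels), "R" (3x3) and "t" (3): a world point X has camera coordinates R X + t. Camera axes: x right, y down, z forward; pixel columns grow to the right and rows downward; lengths in m; the calibration is good to about 2 mm. A picture is of the moment at which its call begins. There is no depth.
- ctrl.close_job(): hands the job in; it is judged then, once.
The state is a dict: "clock": time; "joint_pos": joint angles; "qvel": joint speeds; "tau": joint torques, N m; "tool_pos": TCP position; "orientation": TCP orientation; "force": force on the tool from outside, world axes, zero at the start; "moment": the same for the moment, N m; "opening": finger opening in m; "gripper_force": force on a finger pad.
Only numpy, scipy, OpenCV 4.12 (cv2) and the standard library are available. Lean on these libraries where they do the work, as an engineer would, in place of code of your own. Each camera call takes 0.05 s, during which the arm holds its last target. There are 200 camera calls.

## Task

Stamp the match mark on the rim of the loose steel flange: set it hub up over the spigot of the green bench spring marker so that it lies flat on the work rest, then draw the black knob straight back, by feel, until the striker just meets the soft rubber buffer and its sear has caught, ease it on to the sear and let go. Then press the red trip button gently (no more than 30 N) so that the striker fires and the die hits the rim, and let the button come up again. Do not crush the buffer, never let the knob slip out of your fingers half drawn, and leave the flange on its rest and the other things on the bench where they are.

Things in the scene. Friction and masses are not known exactly. Their poses are not given: they have to be found in the camera images.
- marker: green bench spring marker, bolted down. Origin on the bench under its middle, z up, y the striking direction. Along y, all 80 mm up: black draw knob, bare rod (neck), steel barrel 48 mm thick (y -90 to +40 mm), nose with brass die (to +62), round work rest (+106.5). Base plate 84 x 235 mm (y -105 to +130), 14 thick. Sear cover on the barrel: 36 mm wide, y -47 to +53, top 124 mm up.
- nest (a point): centre of the top face of the work rest (64 mm across, 74 mm above the bench), where the middle of the flange's underside belongs; axes as the marker's. From it rises the steel locating spigot, 22 mm in diameter, 30 mm tall, straight for 16 mm, then tapering to 10 mm.
- draw_neck (a point): middle of the neck, on the axis of the bare 12 mm rod between barrel and knob, 80 mm above the bench; moves with the striker. The neck is 44 mm long while the striker is home (grows as it is drawn), free all round, 66 mm above the base plate. Pinch it from above, fingers closing along the marker's x, and pull towards the marker's -y: the fingers then bear on the knob's face.
- draw_knob (a point): centre of the front face (towards the barrel) of the black draw knob, 36 mm across, 22 mm long, 22 mm behind the middle of the neck; moves with the striker. The pull needed is 5 N at home and rises unevenly to 8..13 N at the catch (spring 0.12 N/mm plus up to 2.5 N of sear drag). Let go before the catch, the striker flies forward and spoils the job with a weak blow.
- striker (a joint): how far the striker (rod, knob, hammer, 0.35 kg) is drawn towards the marker's -y, m; 0 = home. The sear holds it at 24 to 52 mm: the setting is hidden in the barrel and differs each time. The sear drops in 2 to 2.5 mm beyond its holding point; 2.7 mm beyond, a rubber buffer adds 5 N per mm. So a pull of 14 to 15 N is on the buffer, past the catch; eased forward 3 to 5 mm the sear takes all load.
- gland: dark steel gland nut closing the rear end of the barrel, 42 mm across, 10 mm long (marker y -80 to -90 mm), origin as the marker's. The rod passes through it; inside it sits the soft rubber buffer that the striker's collar meets at the end of the draw. The buffer must not be loaded with more than 10 N, which is 2 mm of squeeze.
- trip_top (a point): top centre of the red trip button, a mushroom 32 mm across on the sear cover, 157 mm above the bench while up. It is pressed straight down.
- trip (a joint): how far the trip button is pressed, m; 0 = up, 12 mm = end of its travel; pressed 9 to 11 mm the sear is surely clear. With the striker cocked it has 1 mm of play, then resists with 7 to 17 N and gives way as the sear lets go, 4 to 8 mm down. Its own spring (1.5 to 3.3 N) brings it up again.
- die (a joint): travel of the brass marking die in the nose, m; 0 = at rest, 6 mm = full reach; a spring returns it with the striker, which rests on it. At rest its tip stands about 2.5 mm off the rim of a seated flange; the striker's blow throws it on to the rim.
- flange: the loose bright steel companion flange to be marked, about 0.62 kg, hub up. Origin: centre of its underside. Rim disc 84 mm across and 12 mm thick with four dark bolt holes; hub 40 mm across, from 12 to 44 mm above the underside; plain bore 25 mm right through. It may be turned any way round.
- cross: universal-joint cross (spider), four steel trunnions 84 mm tip to tip, 26 mm tall, lying flat; a bystander, to be left alone
- cap_a: steel bearing cap, a cup 28 mm across and 22 mm tall, mouth up; a bystander, to be left alone
- cap_b: another steel bearing cap, a cup 28 mm across and 22 mm tall, mouth up; a bystander, to be left alone
- spacer: brass spacer ring, 52 mm across, 10 mm tall; a bystander, to be left alone
- hammer: hammer with red handle, 280 mm long, lying down; a bystander, to be left alone
- wrench: steel spanner, 200 mm long, lying flat; a bystander, to be left alone
- spray: blue spray can, 54 mm across, 170 mm tall, standing; a bystander, to be left alone

How it is judged (in metres and radians):
On the way, in this order (a step that is already met when the one before it is completed fails the run):
1. the flange lies flat on the work rest, over the spigot, let go (horizontal distance between flange and nest below 0.003 m and z of flange in the frame of nest between -0.0025 and 0.0025 m and angle between flange's own z axis and vertical below 0.04 rad and contact force between the fingers and flange below 0.2 N), for 0.3 s.
2. the striker is held back by the sear alone, the fingers off it (value of joint striker above 0.02 m and velocity of joint striker between -0.02 and 0.02 m/s and contact force between each of the arm, the fingers and striker below 0.2 N), for 0.4 s.
3. the sear is tripped and the striker has flown home on to the die, with the flange in its place on the rest (horizontal distance between flange and nest below 0.003 m and z of flange in the frame of nest between -0.0025 and 0.0025 m and angle between flange's own z axis and vertical below 0.04 rad and value of joint striker below 0.003 m), for 0.05 s.
At the end, for the whole second after the job is handed in: The flange is at rest on the work rest: middle of its underside within 3 mm sideways and 2.5 mm in height of the rest's centre, tilted less than 0.04 rad; the striker is home (within 2 mm), the die back (within 1.5 mm) and the trip button up (within 2 mm) (horizontal distance between flange and nest below 0.003 m and z of flange in the frame of nest between -0.0025 and 0.0025 m and angle between flange's own z axis and vertical below 0.04 rad and value of joint each of striker, trip below 0.002 m and value of joint die below 0.0015 m and linear speed of flange below 0.02 m/s); the robot touches nothing.
It fails at once if the striker is hauled into the rubber buffer in the gland with more than 10 N (over and above the pull of its spring) (contact force between striker and gland above 10 N).
It fails at once if the trip button is pressed with more than 30 N (contact force between any of the fingers, the arm and trip above 30 N).
It fails at once if the striker strikes without the trip (it flies forward faster than 0.75 m/s or drives the die out more than 3 mm while the trip button is up): it slipped before the sear had caught (value of joint trip below 0.001 m and (velocity of joint striker below -0.75 m/s or value of joint die above 0.003 m)).
It fails at once if a bystander is moved more than 20 mm (distance of any of cross, cap_a, cap_b, spacer, hammer, wrench, spray from where it was at the start of the episode above 0.02 m).
It also fails if it takes over 67 s, if anything falls off the work surface, if the arm or the gripper's body presses on something with over 40 N, if the wrist force passes 120 N, or if a joint passes its speed limit or range.

## Working session

There is one attempt and no reset: what is moved stays moved. The work goes in short steps, Python scripts to look and compute and a tool call to move; the robot and the scene stay as the last step left them, time stands still between calls to the robot, and variables do not carry over. Pictures are saved under pics/ and viewed, at most 10 in all, crops included, and the job is handed in when it is done.

Besides the shell and the picture viewer there is one more tool, called after "Call:" in YAML: its name, and indented under it one key for each argument. jog_arm: Moves the arm, as the interface text tells. Its arguments: {"type":"object","properties":{"plan":{"type":"array","items":{"type":"array","items":{"type":"array","items":{"type":"number"}}}}},"required":["plan"]}

```bash
mkdir -p pics; cat > h.py <<'E'
import numpy as np, cv2, pickle
from plant import ctrl
def snap(n,f):
    s=ctrl.snapshot(n); cv2.imwrite(f'pics/{f}.png',s['image'][:,:,::-1]); pickle.dump(s,open(f'pics/{f}.pkl','wb')); return s
def load(f): return pickle.load(open(f'pics/{f}.pkl','rb'))
def foc(s): return s['image'].shape[0]/2/np.tan(np.radians(s['vertical_fov'])/2)
def ray(s,u,v):
    R=np.array(s['R']);t=np.array(s['t']);f=foc(s)
    return -R.T@t, R.T@np.array([(u-s['cx'])/f,(v-s['cy'])/f,1])
def onz(s,u,v,z):
    c,d=ray(s,u,v); return c+d*(z-c[2])/d[2]
def proj(s,X):
    p=np.array(s['R'])@np.array(X)+np.array(s['t']); f=foc(s); return [s['cx']+f*p[0]/p[2], s['cy']+f*p[1]/p[2]]
E
python3 - <<'E'
from h import *
for n in ('scene','top'):
    s=snap(n,n+'0'); print(n,foc(s),s['cx'],s['cy'],(-np.array(s['R']).T@np.array(s['t'])).round(3))
    im=s['image'][:,:,::-1]; cv2.imwrite(f'pics/{n}0b.png',cv2.resize(im,(800,600),interpolation=cv2.INTER_CUBIC))
print(ctrl.get_obs(),ctrl.grasp_offset)
E
```

```text
scene 412.2700711056832 253.03591276185267 189.4083996994386 [1.291 0.32  0.704]
top 458.557881340883 249.80452484416367 193.2503161266768 [ 0.427 -0.007  1.313]
{'clock': 0.1, 'joint_pos': array([ 8.69233630e+01,  2.05871599e+01,  6.40395673e-01, -1.66364648e-02,
       -7.01359302e+01, -1.65078738e+01]), 'qvel': array([ 0.03744424, -0.09416546,  0.12921357,  0.06328745,  0.0353859 ,
        0.07969939]), 'tau': array([-1.27538842e-03, -5.84163022e+01,  2.93752563e+01,  7.01550230e+00,
        1.01777460e-02, -5.34989636e-05]), 'tool_pos': array([0.22612069, 0.63549292, 0.18933224]), 'orientation': array([ 1.79916270e+02, -8.50375644e-03, -1.95901688e+01]), 'force': array([-0.17723283, -0.17097021, -0.26982256]), 'moment': array([ 0.00942629,  0.00870913, -0.03964679]), 'gripper_force': 0.0, 'opening': 0.08780106124842824} 0.0188
```

View pics/top0b.png

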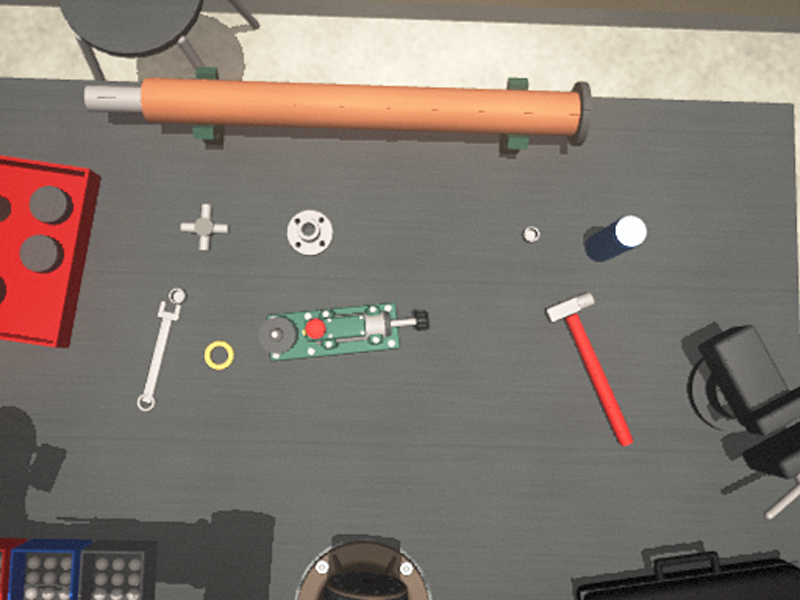

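View pics/scene0b.png

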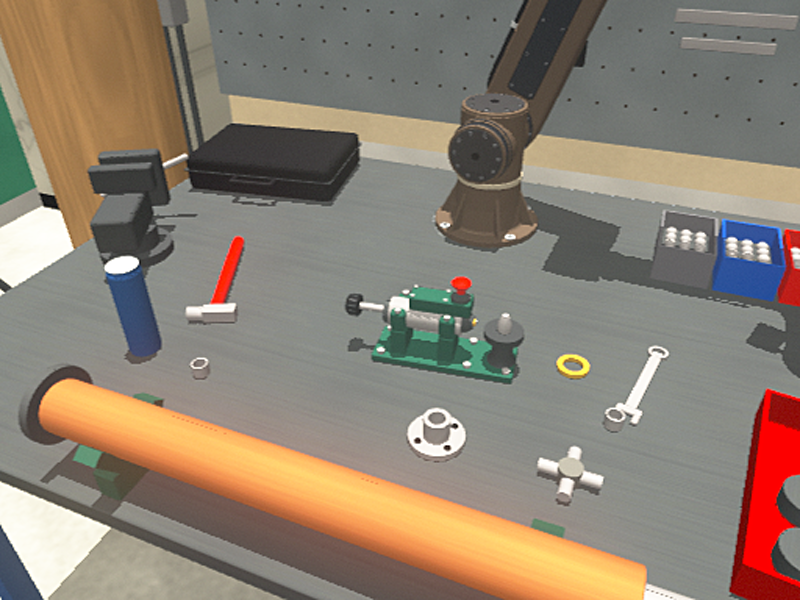

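The top view (800x600) shows the marker with its work rest at (277,335), trip at (315,328) and knob at (421,320). The flange is at (310,232). In the scene view the flange hub is at (436,420) and the trip at (461,285). Next I'll enlarge the crops.

```bash
python3 - <<'E'
from h import *
s=load('top0'); im=s['image'][:,:,::-1]
cv2.imwrite('pics/tc.png',cv2.resize(im[128:236,160:288],None,fx=5.5,fy=5.5,interpolation=cv2.INTER_CUBIC))
s=load('scene0'); im=s['image'][:,:,::-1]
cv2.imwrite('pics/sc.png',cv2.resize(im[170:300,215:345],None,fx=4.6,fy=4.6,interpolation=cv2.INTER_CUBIC))
E
```

```text
(no output)
```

View pics/tc.png

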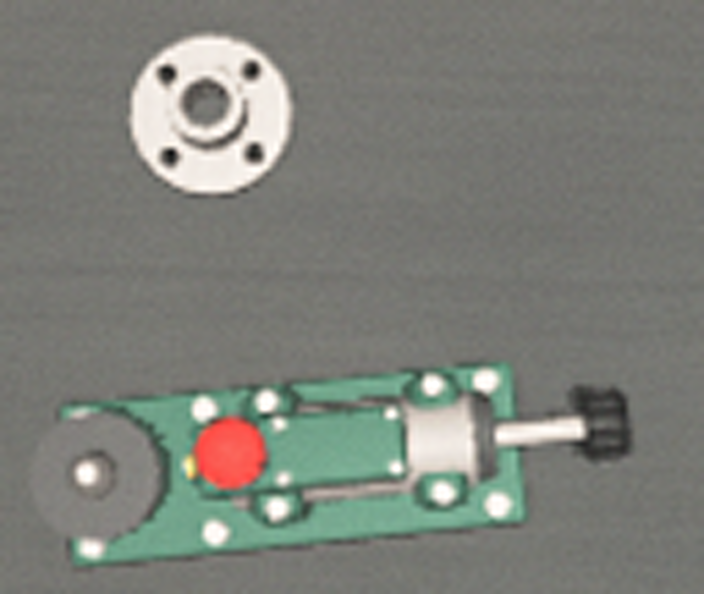

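View pics/sc.png

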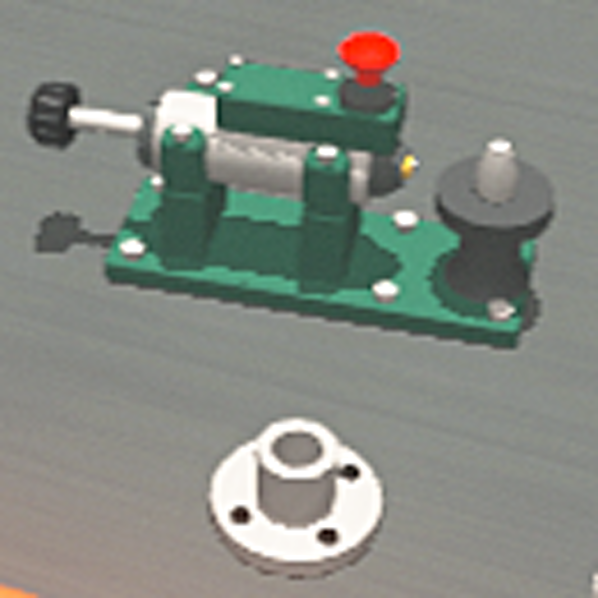

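Crop pixels, top view: rest centre (98,476), spigot tip (88,473), trip (230,453), plate corners (62,405), (511,363), (524,521), (75,564), flange rim centre (211,114), bore (206,102). Scene crop: spigot tip (501,145), trip (369,47), rest (495,197), hub top (299,446).

```bash
python3 - <<'E'
from h import *
from scipy.optimize import least_squares
T=load('top0');S=load('scene0')
t=lambda u,v:(160+(u+.5)/5.5-.5,128+(v+.5)/5.5-.5)
c=lambda u,v:(215+(u+.5)/4.6-.5,170+(v+.5)/4.6-.5)
# local pts
M=[(T,t(62,405),(.042,.130,.014)),(T,t(511,363),(.042,-.105,.014)),(T,t(524,521),(-.042,-.105,.014)),(T,t(75,564),(-.042,.130,.014)),
(T,t(98.5,476),(0,.1065,.074)),(T,t(88,473),(0,.1065,.104)),(T,t(230.5,453),(0,'t',.157)),
(S,c(501,146),(0,.1065,.104)),(S,c(495,197),(0,.1065,.074)),(S,c(369,47),(0,'t',.157)),(T,t(585,427),(0,'k',.08))]
def W(p,l):
    x,y,a,ty,ky=p; ly={'t':ty,'k':ky}.get(l[1],l[1])
    return [x+np.cos(a)*l[0]-np.sin(a)*ly,y+np.sin(a)*l[0]+np.cos(a)*ly,l[2]]
def r(p): return np.ravel([np.array(proj(s,W(p,l)))-px for s,px,l in M])
q=least_squares(r,[.5,.05,.1,.03,-.13],loss='soft_l1').x
print(q,np.degrees(q[2])); print(r(q).reshape(-1,2).round(1))
for n,l in dict(nest=(0,.1065,.074),neck=(0,q[4]+.022,.08),trip=(0,'t',.157)).items(): print(n,np.round(W(q,l),4))
F=[(T,t(211.5,114.5),.011),(T,t(206,103),.044),(S,c(299,446),.044)]
for s,px,z in F: print(onz(s,*px,z).round(4))
E
```

```text
[ 0.4894235   0.05434836  0.11964657  0.03371429 -0.13416209] 6.855243651451284
[[-0.6 -0.5]
 [ 0.4 -0.5]
 [ 0.9  0.2]
 [-0.6  0.2]
 [-0.5 -0.4]
 [-0.2 -0.3]
 [-0.  -0.3]
 [-0.3 -0.7]
 [ 0.  -2. ]
 [ 0.1 -1.4]
 [ 0.   0.1]]
nest [0.4767 0.1601 0.074 ]
neck [ 0.5028 -0.057   0.08  ]
trip [0.4854 0.0878 0.157 ]
[0.6681 0.1156 0.011 ]
[0.6678 0.1155 0.044 ]
[0.6702 0.1169 0.044 ]
```

```bash
cat >> h.py <<'E'
from scipy.spatial.transform import Rotation as Ro
def to(x,y,z,yaw=-83.1):
    o=ctrl.get_obs(); R=Ro.from_euler('xyz',o['orientation'],degrees=True)
    d=R.inv().apply(np.array([x,y,z])-o['tool_pos']); w=(R.inv()*Ro.from_euler('xyz',[180,0,yaw],degrees=True)).as_rotvec(degrees=True)
    print('shift',d.round(4),'turn',w.round(2))
def st():
    o=ctrl.get_obs(); print(*[(k,np.round(o[k],4)) for k in('clock','tool_pos','orientation','force','opening','gripper_force')])
E
python3 -c "
from h import *
to(.668,.1157,.12)"
```

```text
shift [0.5906 0.3414 0.0699] turn [ 7.000e-02 -5.000e-02  6.351e+01]
```

Call:
jog_arm:
  plan:
    - [[1,0.05,0.03,0.005,0,0,6],[1,0.1,0.06,0.01,0,0,12],[1,0.15,0.087,0.015,0,0,18],[1,0.2,0.115,0.02,0,0,24],[1,0.25,0.144,0.03,0,0,30],[1,0.3,0.173,0.035,0,0,36],[1,0.35,0.202,0.04,0,0,42],[1,0.4,0.23,0.045,0,0,48],[1,0.45,0.26,0.05,0,0,54],[1,0.5,0.289,0.06,0,0,60],[1,0.55,0.318,0.07,0,0,63.5],[1,0.58,0.335,0.07,0,0,63.5],[1,0.5906,0.3414,0.0699,0.07,-0.05,63.5],[1,0.5906,0.3414,0.0699,0.07,-0.05,63.5],[1,0.5906,0.3414,0.0699,0.07,-0.05,63.5],[1,0.5906,0.3414,0.0699,0.07,-0.05,63.5]]

```text
clock: 2.1
tool_pos: [0.6678, 0.1175, 0.1206]
orientation: [-179.9, 0.1, -83.0]
force: [-0.4, -0.3, -0.3]
opening: 0.0873
gripper_force: 0.0
```

```bash
python3 - <<'E'
from h import *
st(); to(.668,.1157,.12); to(.668,.1157,.020)
s=snap('scene','a'); im=s['image'][:,:,::-1]
p=proj(s,[.668,.1157,.06]); u,v=map(int,p); print(p)
cv2.imwrite('pics/ac.png',cv2.resize(im[max(v-60,0):v+60,max(u-60,0):u+60],None,fx=4.6,fy=4.6,interpolation=cv2.INTER_CUBIC))
E
```

```text
('clock', np.float64(2.1)) ('tool_pos', array([0.6678, 0.1175, 0.1206])) ('orientation', array([-1.799461e+02,  9.130000e-02, -8.300090e+01])) ('force', array([-0.3631, -0.3009, -0.2931])) ('opening', np.float64(0.0873)) ('gripper_force', np.float64(0.0))
shift [ 0.0018 -0.      0.0006] turn [-0.05  0.09  0.1 ]
shift [2.000e-03 1.000e-04 1.006e-01] turn [-0.05  0.09  0.1 ]
[np.float64(279.58924758090467), np.float64(260.5219306074864)]
```

View pics/ac.png

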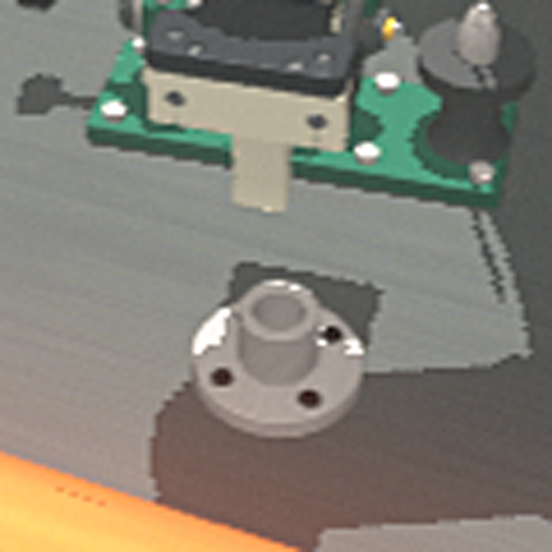

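The near finger's tip is at crop (262,210), above the flange hub at (278,312). The tool is centred to within about 2 mm, so I'll go down and close.

Call:
jog_arm:
  plan:
    - [[1,0.002,0,0.03,0,0,0],[1,0.002,0,0.06,0,0,0],[1,0.002,0,0.085,0,0,0],[1,0.002,0,0.1,0,0,0],[1,0.002,0,0.1,0,0,0],[0.4,0.002,0,0.1,0,0,0],[0.3,0.002,0,0.1,0,0,0],[0.3,0.002,0,0.1,0,0,0],[0.3,0.002,0,0.1,0,0,0],[0.3,0.002,0,0.1,0,0,0]]

```text
clock: 3.4
tool_pos: [0.6686, 0.1145, 0.0204]
orientation: [-180.0, 0.1, -83.1]
force: [0.4, -0.7, -0.0]
opening: 0.0434
gripper_force: 0.0
```

Call:
jog_arm:
  plan:
    - [[0.2,0,0,0,0,0,0],[0.2,0,0,0,0,0,0],[0.2,0,0,0,0,0,0],[0.2,0,0,0,0,0,0],[0.2,0,0,-0.01,0,0,0],[0.2,0,0,-0.03,0,0,0],[0.2,0,0,-0.06,0,0,0],[0.2,0,0,-0.1,0,0,0],[0.2,0,0,-0.13,0,0,0],[0.2,0,0,-0.13,0,0,0]]

```text
clock: 4.65
tool_pos: [0.6704, 0.1148, 0.1545]
orientation: [-179.6, 0.1, -83.1]
force: [-0.0, 0.6, -0.2]
opening: 0.0175
gripper_force: 0.0
```

```bash
python3 - <<'E'
from h import *
st(); s=snap('scene','b'); im=s['image'][:,:,::-1]
o=ctrl.get_obs()['tool_pos']; p=proj(s,o-[0,0,.02]); u,v=map(int,p); print(u,v)
u0,v0=u-60,max(v-50,0); print(u0,v0)
cv2.imwrite('pics/bc.png',cv2.resize(im[v0:v0+120,u0:u0+120],None,fx=5,fy=5,interpolation=cv2.INTER_CUBIC))
E
```

```text
('clock', np.float64(4.65)) ('tool_pos', array([0.6704, 0.1148, 0.1545])) ('orientation', array([-1.796163e+02,  1.466000e-01, -8.306330e+01])) ('force', array([-0.0145,  0.6079, -0.1697])) ('opening', np.float64(0.0175)) ('gripper_force', np.float64(0.0))
279 235
219 185
```

View pics/bc.png

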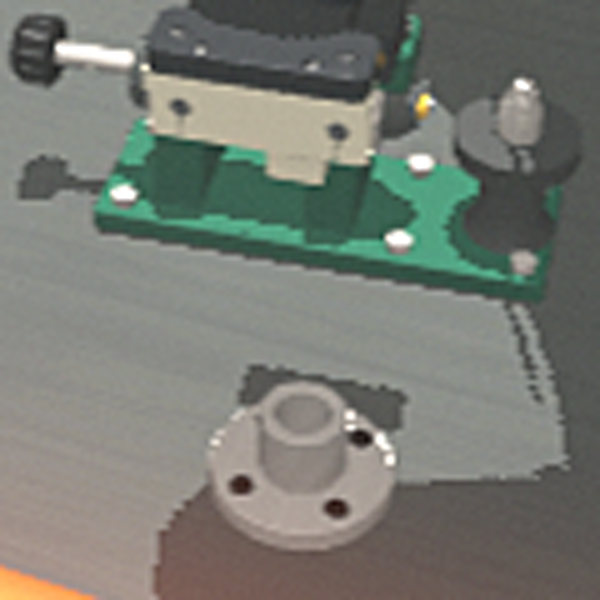

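```bash
python3 - <<'E'
from h import *
T=snap('top','b2'); S=load('b'); o=ctrl.get_obs(); p=o['tool_pos']; st()
print('scene',proj(S,p),proj(S,p+[0.03,0,0]),proj(S,p+[0,0,.066]),'top',proj(T,p))
im=T['image'][:,:,::-1]; u,v=map(int,proj(T,p)); u0,v0=u-70,v-60; print(u0,v0)
a=cv2.resize(im[v0:v0+120,u0:u0+140],None,fx=4,fy=4,interpolation=cv2.INTER_CUBIC)
cv2.imwrite('pics/b2c.png',a)
E
```

```text
('clock', np.float64(4.75)) ('tool_pos', array([0.6684, 0.1144, 0.1509])) ('orientation', array([-1.799203e+02,  1.102000e-01, -8.309180e+01])) ('force', array([-0.0507, -0.0243, -0.493 ])) ('opening', np.float64(0.0175)) ('gripper_force', np.float64(0.0))
scene [np.float64(280.00211380236516), np.float64(228.67205058842836)] [np.float64(275.03066560542345), np.float64(237.65021980862932)] [np.float64(280.84433072615695), np.float64(203.03496902810392)] top [np.float64(193.73415416224486), np.float64(138.200206358488)]
123 78
```

View pics/b2c.png

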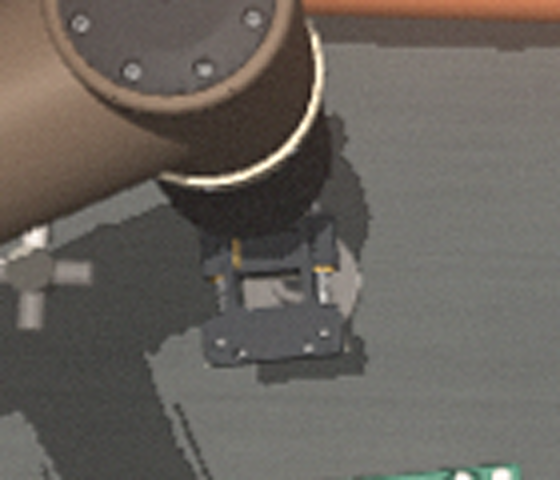

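```bash
python3 - <<'E'
from h import *
T=load('b2');S=load('b')
print('base origin in top',proj(T,[0,0,0]),'800-scale',np.array(proj(T,[0,0,0]))*1.5625,'scene800',np.array(proj(S,[0,0,0]))*1.5625)
for X in ([.668+.065,.1253,.12],[.668+.044,.123,.12],[.668-.044,.112,.12]): print('ac pred',X,np.round(proj(S,X),1))
print('ac obs tip on z=.12 plane',onz(S,276.5,245.6,.12).round(3))
print('b obs tip (279,221.5) z=.151',onz(S,279,221.5,.151).round(3))
c,d=ray(S,276.5,245.6);print('ac ray at x=.733', (c+d*(.733-c[0])/d[0]).round(3),'x=.712',(c+d*(.712-c[0])/d[0]).round(3))
c,d=ray(S,279,221.5);print('b ray at x=.690', (c+d*(.69-c[0])/d[0]).round(3))
for u,v in((205,365),(340,352),(205,215),(335,215)): print('body',onz(T,123+u/4,78+v/4,.22).round(3))
E
```

```text
base origin in top [np.float64(231.8220325585403), np.float64(388.6146669093434)] 800-scale [362.22192587 607.21041705] scene800 [485.80075482 220.64993348]
ac pred [0.7330000000000001, 0.1253, 0.12] [274.  261.6]
ac pred [0.7120000000000001, 0.123, 0.12] [276.5 254.4]
ac pred [0.624, 0.112, 0.12] [285.4 227. ]
ac obs tip on z=.12 plane [0.687 0.114 0.12 ]
b obs tip (279,221.5) z=.151 [0.647 0.105 0.151]
ac ray at x=.733 [0.733 0.13  0.164] x=.712 [0.712 0.123 0.144]
b ray at x=.690 [0.69  0.119 0.188]
body [0.577 0.151 0.22 ]
body [0.587 0.071 0.22 ]
body [0.668 0.155 0.22 ]
body [0.671 0.076 0.22 ]
```

The camera shows the whole gripper about 40 mm higher than the reported TCP, and the fingers closed on nothing with the flange unmoved. I'll open, go lower in small steps and check by feel.

Call:
jog_arm:
  plan:
    - [[1,0,0,0,0,0,0],[1,0,0,0,0,0,0],[1,0,0,0,0,0,0],[1,0,0,0.0,0,0,0],[1,0,0,0.02,0,0,0],[1,0,0,0.05,0,0,0],[1,0,0,0.08,0,0,0],[1,0,0,0.11,0,0,0],[1,0,0,0.13,0,0,0],[1,0,0,0.135,0,0,0],[1,0,0,0.14,0,0,0],[1,0,0,0.145,0,0,0],[1,0,0,0.147,0,0,0],[1,0,0,0.147,0,0,0]]

```text
clock: 6.5
tool_pos: [0.6687, 0.1145, 0.0035]
orientation: [-179.9, 0.1, -83.1]
force: [0.2, -0.1, -0.1]
opening: 0.0878
gripper_force: 0.0
```

```bash
python3 - <<'E'
from h import *
st(); s=snap('scene','d'); im=s['image'][:,:,::-1]
u0,v0=215,175
cv2.imwrite('pics/dc.png',cv2.resize(im[v0:v0+130,u0:u0+130],None,fx=4.6,fy=4.6,interpolation=cv2.INTER_CUBIC))
E
```

```text
('clock', np.float64(6.5)) ('tool_pos', array([0.6687, 0.1145, 0.0035])) ('orientation', array([-1.799473e+02,  8.080000e-02, -8.308010e+01])) ('force', array([ 0.2381, -0.1252, -0.0757])) ('opening', np.float64(0.0878)) ('gripper_force', np.float64(0.0))
```

View pics/dc.png

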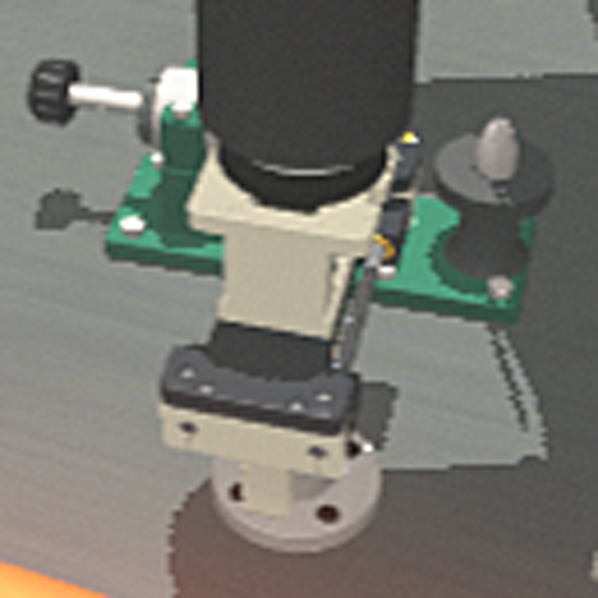

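```bash
python3 - <<'E'
from h import *
from scipy.optimize import least_squares
S=load('d')
# tip bottom centre of near finger, (u,v), tcp, opening ; fit dz and finger back offset
D=[((273.3,286.6),[.6687,.1145,.0035],.0878),((276.5,245.6),[.6678,.1175,.1206],.0873),((279,221.6),[.6704,.1148,.1545],.0175)]
k=np.array([np.cos(np.radians(6.9)),np.sin(np.radians(6.9)),0])
for b in (.021,.012,.005,0):
    print(b,[ (lambda c,d,x:((c+d*(x-c[0])/d[0])[2]-p[2]).round(4))(*ray(S,*px),(np.array(p)+k*(o/2+b))[0]) for px,p,o in D])
E
```

```text
0.021 [np.float64(0.0444), np.float64(0.0425), np.float64(0.0415)]
0.012 [np.float64(0.0339), np.float64(0.0338), np.float64(0.0338)]
0.005 [np.float64(0.0257), np.float64(0.0271), np.float64(0.0278)]
0 [np.float64(0.0199), np.float64(0.0223), np.float64(0.0236)]
```

Finger tip at crop (268,513). All three views agree that the real tips are about 34 mm (30–43) above the reported TCP. I'll lower 18 mm more and grip.

Call:
jog_arm:
  plan:
    - [[1,0,0,0.005,0,0,0],[1,0,0,0.01,0,0,0],[1,0,0,0.015,0,0,0],[1,0,0,0.018,0,0,0],[1,0,0,0.018,0,0,0],[0.2,0,0,0.018,0,0,0],[0.2,0,0,0.018,0,0,0],[0.2,0,0,0.018,0,0,0],[0.2,0,0,0.018,0,0,0],[0.2,0,0,0.018,0,0,0],[0.2,0,0,0.018,0,0,0],[0.2,0,0,0.018,0,0,0],[0.2,0,0,0.018,0,0,0]]

```text
clock: 8.18
tool_pos: [0.6688, 0.1146, -0.0147]
orientation: [-179.9, 0.1, -83.1]
force: [2.0, 0.3, -0.7]
opening: 0.04
gripper_force: 30.0
```

Call:
jog_arm:
  plan:
    - [[0.2,0,0,-0.015,0,0,0],[0.2,0,0,-0.045,0,0,0],[0.2,0,0,-0.08,0,0,0],[0.2,0,0,-0.11,0,0,0],[0.2,-0.005,0.015,-0.122,0,0,0],[0.2,-0.016,0.045,-0.122,0,0,0],[0.2,-0.029,0.08,-0.122,0,0,0],[0.2,-0.042,0.115,-0.122,0,0,0],[0.2,-0.054,0.15,-0.122,0,0,0],[0.2,-0.062,0.17,-0.122,0,0,0],[0.2,-0.066,0.182,-0.122,0,0,0],[0.2,-0.0671,0.1853,-0.122,0,0,0],[0.2,-0.0671,0.1853,-0.122,0,0,0],[0.2,-0.0671,0.1853,-0.122,0,0,0]]

```text
clock: 9.93
tool_pos: [0.477, 0.1585, 0.1071]
orientation: [-180.0, 0.1, -83.1]
force: [1.3, 0.3, -5.7]
opening: 0.0394
gripper_force: 30.0
```

```bash
python3 - <<'E'
from h import *
st(); to(.4768,.1589,.0593); s=snap('scene','e'); im=s['image'][:,:,::-1]
u0,v0=260,140
cv2.imwrite('pics/ec.png',cv2.resize(im[v0:v0+120,u0:u0+120],None,fx=5,fy=5,interpolation=cv2.INTER_CUBIC))
E
```

```text
('clock', np.float64(9.925)) ('tool_pos', array([0.477 , 0.1585, 0.1071])) ('orientation', array([-1.799786e+02,  6.340000e-02, -8.311220e+01])) ('force', array([ 1.2629,  0.3225, -5.7391])) ('opening', np.float64(0.0394)) ('gripper_force', np.float64(29.9983))
shift [-0.0003  0.0001  0.0478] turn [-0.02  0.06 -0.01]
```

View pics/ec.png

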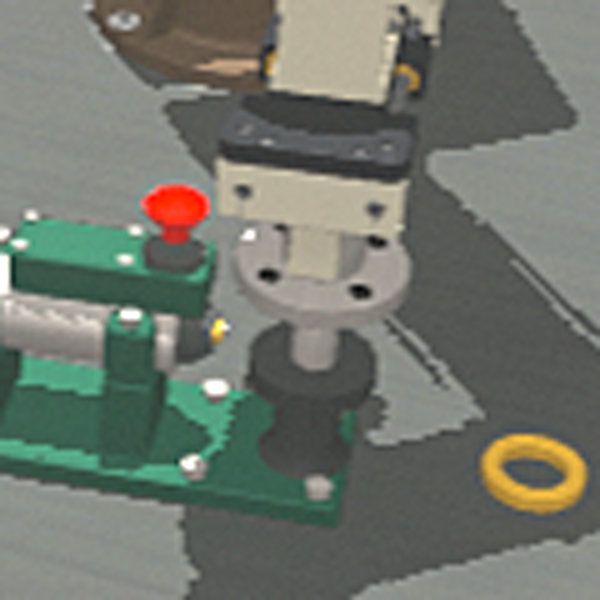

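Held flange rim spans crop u 233–411 (centre 322), the rest below spans 248–375 (centre 311.5), and the spigot is at u 315. I'll compare these with the projection.

```bash
python3 - <<'E'
from h import *
s=load('e')
n=np.array([.4767,.1601])
def circ(c,r,z):
    P=np.array([proj(s,[c[0]+r*np.cos(a),c[1]+r*np.sin(a),z]) for a in np.linspace(0,6.283,200)]); P=(P-[260,140])*5
    return P[:,0].min().round(1),P[:,0].max().round(1),P[:,1].min().round(1),P[:,1].max().round(1)
print('rest',circ(n,.032,.074),'rim',circ(n,.042,.1218+.006), 'spig', (np.array(proj(s,[*n,.09]))-[260,140])*5)
E
```

```text
rest (np.float64(246.5), np.float64(376.5), np.float64(313.7), np.float64(392.4)) rim (np.float64(233.0), np.float64(409.0), np.float64(215.3), np.float64(315.7)) spig [313.95915508 326.33480885]
```

The two agree to about 0.5 mm, so I'll lower.

Call:
jog_arm:
  plan:
    - [[0.2,0,0,0.008,0,0,0],[0.2,0,0,0.016,0,0,0],[0.2,0,0,0.02,0,0,0],[0.2,0,0,0.024,0,0,0],[0.2,0,0,0.028,0,0,0],[0.2,0,0,0.031,0,0,0],[0.2,0,0,0.034,0,0,0],[0.2,0,0,0.037,0,0,0],[0.2,0,0,0.04,0,0,0],[0.2,0,0,0.04,0,0,0]]

```text
clock: 11.22
tool_pos: [0.4763, 0.1586, 0.067]
orientation: [-180.0, 0.1, -83.1]
force: [-0.0, 0.0, -6.5]
opening: 0.0399
gripper_force: 30.0
```

Call:
jog_arm:
  plan:
    - [[0.2,0,0,0.002,0,0,0],[0.2,0,0,0.004,0,0,0],[0.2,0,0,0.0055,0,0,0],[0.2,0,0,0.0065,0,0,0],[0.2,0,0,0.007,0,0,0],[0.2,0,0,0.007,0,0,0]]

```text
clock: 11.98
tool_pos: [0.4765, 0.1587, 0.0603]
orientation: [-180.0, 0.1, -83.1]
force: [0.3, 0.6, -6.8]
opening: 0.0397
gripper_force: 30.0
```

Call:
jog_arm:
  plan:
    - [[0.2,0,0,0.0005,0,0,0],[0.2,0,0,0.001,0,0,0],[0.2,0,0,0.0014,0,0,0],[0.2,0,0,0.0014,0,0,0]]

```text
clock: 12.48
tool_pos: [0.4766, 0.1587, 0.0592]
orientation: [-180.0, 0.1, -83.1]
force: [-2.6, -0.3, 2.0]
opening: 0.04
gripper_force: 30.0
```

Seated: the z-force reversed at exactly +74 mm. I'll open, lift and move over the neck.

Call:
jog_arm:
  plan:
    - [[0.7,0,0,0,0,0,0],[0.7,0,0,0,0,0,0],[1,0,0,0,0,0,0],[1,0,0,-0.01,0,0,0],[1,0,0,-0.04,0,0,0],[1,0,0,-0.08,0,0,0],[1,0,0,-0.1,0,0,0],[1,0.03,0,-0.11,0,0,0],[1,0.08,0,-0.11,0,0,0],[1,0.13,0,-0.11,0,0,0],[1,0.18,0,-0.11,0,0,0],[1,0.21,0,-0.11,0,0,0],[1,0.2232,0,-0.11,0,0,0],[1,0.2232,0,-0.11,0,0,0],[1,0.2232,0,-0.11,0,0,0]]

```text
clock: 14.35
tool_pos: [0.5034, -0.0623, 0.1688]
orientation: [-180.0, 0.1, -83.1]
force: [1.1, 0.7, 0.3]
opening: 0.0877
gripper_force: 0.0
```

```bash
python3 - <<'E'
from h import *
st(); to(.5035,-.0628,.024); s=snap('scene','f'); im=s['image'][:,:,::-1]
cv2.imwrite('pics/fc.png',cv2.resize(im[130:270,200:340],None,fx=4.2,fy=4.2,interpolation=cv2.INTER_CUBIC))
E
```

```text
('clock', np.float64(14.35)) ('tool_pos', array([ 0.5034, -0.0623,  0.1688])) ('orientation', array([-1.799504e+02,  8.200000e-02, -8.305530e+01])) ('force', array([1.1096, 0.6909, 0.3321])) ('opening', np.float64(0.0877)) ('gripper_force', np.float64(0.0))
shift [7.000e-04 1.000e-04 1.448e-01] turn [-0.05  0.08  0.04]
```

View pics/fc.png

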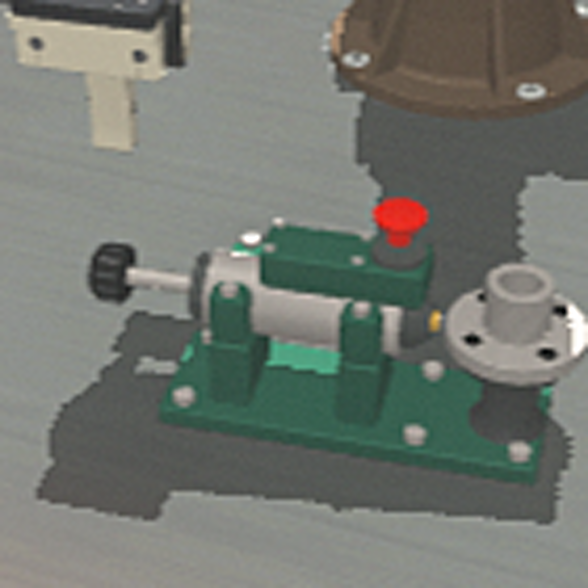

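The flange sits flat on the rest with the spigot inside the hub at crop (517,283). The fingers are above the neck at (112,150). I'll go down and pinch.

Call:
jog_arm:
  plan:
    - [[1,0,0,0.04,0,0,0],[1,0,0,0.08,0,0,0],[1,0,0,0.11,0,0,0],[1,0,0,0.13,0,0,0],[1,0,0,0.14,0,0,0],[1,0,0,0.145,0,0,0],[1,0,0,0.145,0,0,0],[0.08,0,0,0.145,0,0,0],[0.08,0,0,0.145,0,0,0],[0.08,0,0,0.145,0,0,0],[0.08,0,0,0.145,0,0,0],[0.08,0,0,0.145,0,0,0],[0.08,0,0,0.145,0,0,0],[0.08,0,0,0.145,0,0,0],[0.08,0,0,0.145,0,0,0],[0.08,0,0,0.145,0,0,0],[0.08,0,0,0.145,0,0,0]]

```text
clock: 16.52
tool_pos: [0.5049, -0.0625, 0.0238]
orientation: [-179.8, 0.1, -83.1]
force: [4.8, -0.7, -4.6]
opening: 0.0108
gripper_force: 30.0
```

```bash
python3 - <<'E'
from h import *
st(); S=load('f')
k=np.array([np.cos(np.radians(6.9)),np.sin(np.radians(6.9)),0]);p=np.array([.5034,-.0623,.1688])
for b in (.021,.012,.005):
    c,d=ray(S,226.7,165.7); x=(p+k*(.0439+b))[0]; print(b,c+d*(x-c[0])/d[0]-p)
s=snap('scene','g'); st()
E
```

```text
('clock', np.float64(16.525)) ('tool_pos', array([ 0.5049, -0.0625,  0.0238])) ('orientation', array([-1.798333e+02,  7.610000e-02, -8.305890e+01])) ('force', array([ 4.7997, -0.7146, -4.6266])) ('opening', np.float64(0.0108)) ('gripper_force', np.float64(29.9976))
0.021 [0.06442995 0.00976723 0.03992155]
0.012 [0.05549514 0.00517342 0.03380947]
0.005 [0.04854583 0.00160046 0.02905563]
('clock', np.float64(16.575)) ('tool_pos', array([ 0.5049, -0.0625,  0.0238])) ('orientation', array([-1.798304e+02,  7.660000e-02, -8.306330e+01])) ('force', array([ 5.1215, -0.7963, -3.7084])) ('opening', np.float64(0.0109)) ('gripper_force', np.float64(29.9977))
```

Pinched (about 11 mm, 30 N) and slightly off-centre sideways. I'll draw 20 mm with a small side correction.

Call:
jog_arm:
  plan:
    - [[0.08,0,-0.001,0,0,0,0],[0.08,0.001,-0.0015,0,0,0,0],[0.08,0.002,-0.0015,0,0,0,0],[0.08,0.004,-0.0015,0,0,0,0],[0.08,0.006,-0.0015,0,0,0,0],[0.08,0.008,-0.0015,0,0,0,0],[0.08,0.01,-0.0015,0,0,0,0],[0.08,0.012,-0.0015,0,0,0,0],[0.08,0.014,-0.0015,0,0,0,0],[0.08,0.016,-0.0015,0,0,0,0],[0.08,0.018,-0.0015,0,0,0,0],[0.08,0.019,-0.0015,0,0,0,0],[0.08,0.02,-0.0015,0,0,0,0],[0.08,0.02,-0.0015,0,0,0,0],[0.08,0.02,-0.0015,0,0,0,0]]

```text
clock: 18.45
tool_pos: [0.5072, -0.0818, 0.0236]
orientation: [-180.0, 0.1, -83.1]
force: [-0.3, 7.3, 2.3]
opening: 0.0109
gripper_force: 30.0
```

```bash
cat >> h.py <<'E'
def feel():
    st(); o=ctrl.get_obs(); n=np.array([-.1194,.9929,0]); k=np.array([.9929,.1194,0])
    print('pull',o['force']@n,'side',o['force']@k,'draw_mm',-1e3*(o['tool_pos']-[.5049,-.0625,.0238])@n,'lat',1e3*(o['tool_pos']-[.5049,-.0625,.0238])@k)
E
python3 -c "
from h import *
feel()"
```

```text
('clock', np.float64(18.45)) ('tool_pos', array([ 0.5072, -0.0818,  0.0236])) ('orientation', array([-1.799518e+02,  1.233000e-01, -8.308480e+01])) ('force', array([-0.3329,  7.2769,  2.3239])) ('opening', np.float64(0.0109)) ('gripper_force', np.float64(29.9995))
pull 7.264977309965829 side 0.5383688105558675 draw_mm 19.417361427727613 lat 0.025584682358505622
```

Call:
jog_arm:
  plan:
    - [[0.08,0.002,0,0,0,0,0],[0.08,0.004,0,0,0,0,0],[0.08,0.006,0,0,0,0,0],[0.08,0.007,0,0,0,0,0],[0.08,0.007,0,0,0,0,0],[0.08,0.007,0,0,0,0,0]]

```text
clock: 19.2
tool_pos: [0.5081, -0.0886, 0.0237]
orientation: [-179.9, 0.1, -83.1]
force: [-0.1, 8.9, 2.2]
opening: 0.0111
gripper_force: 30.0
```

Call:
jog_arm:
  plan:
    - [[0.08,0.001,0,0,0,0,0],[0.08,0.002,0,0,0,0,0],[0.08,0.002,0,0,0,0,0],[0.08,0.002,0,0,0,0,0]]

```text
clock: 19.7
tool_pos: [0.5084, -0.0904, 0.0237]
orientation: [-179.9, 0.1, -83.1]
force: [-0.5, 9.2, 3.4]
opening: 0.0108
gripper_force: 30.0
```

Call:
jog_arm:
  plan:
    - [[0.08,0.001,0,0,0,0,0],[0.08,0.002,0,0,0,0,0],[0.08,0.002,0,0,0,0,0],[0.08,0.002,0,0,0,0,0]]

```text
clock: 20.2
tool_pos: [0.5086, -0.0923, 0.0236]
orientation: [-179.9, 0.1, -83.1]
force: [-1.4, 10.0, 2.8]
opening: 0.0107
gripper_force: 30.0
```

Call:
jog_arm:
  plan:
    - [[0.08,0.001,0,0,0,0,0],[0.08,0.0018,0,0,0,0,0],[0.08,0.0018,0,0,0,0,0],[0.08,0.0018,0,0,0,0,0]]

```text
clock: 20.7
tool_pos: [0.5088, -0.0941, 0.0236]
orientation: [-179.9, 0.2, -83.1]
force: [-1.1, 10.4, 3.8]
opening: 0.0107
gripper_force: 30.0
```

Call:
jog_arm:
  plan:
    - [[0.08,0.001,0,0,0,0,0],[0.08,0.002,0,0,0,0,0],[0.08,0.002,0,0,0,0,0],[0.08,0.002,0,0,0,0,0]]

```text
clock: 21.2
tool_pos: [0.5091, -0.096, 0.0237]
orientation: [-179.9, 0.2, -83.1]
force: [-0.9, 10.9, 3.0]
opening: 0.0112
gripper_force: 30.0
```

Call:
jog_arm:
  plan:
    - [[0.08,0.001,0,0,0,0,0],[0.08,0.002,0,0,0,0,0],[0.08,0.002,0,0,0,0,0],[0.08,0.002,0,0,0,0,0]]

```text
clock: 21.7
tool_pos: [0.5093, -0.098, 0.0236]
orientation: [-179.9, 0.2, -83.1]
force: [-1.1, 10.9, 4.3]
opening: 0.0112
gripper_force: 30.0
```

Call:
jog_arm:
  plan:
    - [[0.08,0.001,0,0,0,0,0],[0.08,0.002,0,0,0,0,0],[0.08,0.002,0,0,0,0,0],[0.08,0.002,0,0,0,0,0]]

```text
clock: 22.2
tool_pos: [0.5096, -0.1, 0.0237]
orientation: [-179.9, 0.2, -83.1]
force: [0.9, 10.1, 4.1]
opening: 0.0107
gripper_force: 30.0
```

Call:
jog_arm:
  plan:
    - [[0.08,0.001,0,0,0,0,0],[0.08,0.0018,0,0,0,0,0],[0.08,0.0018,0,0,0,0,0],[0.08,0.0018,0,0,0,0,0]]

```text
clock: 22.7
tool_pos: [0.5097, -0.1018, 0.0236]
orientation: [-179.9, 0.1, -83.1]
force: [-1.0, 10.6, 3.9]
opening: 0.0108
gripper_force: 30.0
```

Call:
jog_arm:
  plan:
    - [[0.08,0.001,0,0,0,0,0],[0.08,0.0018,0,0,0,0,0],[0.08,0.0018,0,0,0,0,0],[0.08,0.0018,0,0,0,0,0]]

```text
clock: 23.2
tool_pos: [0.51, -0.1036, 0.0236]
orientation: [-179.9, 0.1, -83.1]
force: [-0.5, 9.7, 2.8]
opening: 0.011
gripper_force: 30.0
```

Call:
jog_arm:
  plan:
    - [[0.08,0.001,0,0,0,0,0],[0.08,0.002,0,0,0,0,0],[0.08,0.002,0,0,0,0,0],[0.08,0.002,0,0,0,0,0]]

```text
clock: 23.7
tool_pos: [0.5103, -0.1056, 0.0237]
orientation: [-179.9, 0.1, -83.1]
force: [-0.5, 9.7, 3.6]
opening: 0.0107
gripper_force: 30.0
```

Call:
jog_arm:
  plan:
    - [[0.08,0.001,0,0,0,0,0],[0.08,0.002,0,0,0,0,0],[0.08,0.002,0,0,0,0,0],[0.08,0.002,0,0,0,0,0]]

```text
clock: 24.2
tool_pos: [0.5105, -0.1076, 0.0237]
orientation: [-179.9, 0.1, -83.1]
force: [-0.9, 10.1, 3.7]
opening: 0.0114
gripper_force: 30.0
```

Call:
jog_arm:
  plan:
    - [[0.08,0.001,0,0,0,0,0],[0.08,0.0018,0,0,0,0,0],[0.08,0.0018,0,0,0,0,0],[0.08,0.0018,0,0,0,0,0]]

```text
clock: 24.7
tool_pos: [0.5107, -0.1094, 0.0236]
orientation: [-179.9, 0.1, -83.1]
force: [0.2, 9.4, 3.9]
opening: 0.0111
gripper_force: 30.0
```

Call:
jog_arm:
  plan:
    - [[0.08,0.001,0,0,0,0,0],[0.08,0.0018,0,0,0,0,0],[0.08,0.0018,0,0,0,0,0],[0.08,0.0018,0,0,0,0,0]]

```text
clock: 25.2
tool_pos: [0.511, -0.111, 0.0237]
orientation: [-179.9, 0.2, -83.1]
force: [-0.6, 11.2, 3.6]
opening: 0.0111
gripper_force: 30.0
```

Call:
jog_arm:
  plan:
    - [[0.08,0.0005,0,0,0,0,0],[0.08,0.001,0,0,0,0,0],[0.08,0.001,0,0,0,0,0],[0.08,0.001,0,0,0,0,0]]

```text
clock: 25.7
tool_pos: [0.511, -0.1118, 0.0236]
orientation: [-179.9, 0.2, -83.1]
force: [-0.7, 12.0, 3.7]
opening: 0.0112
gripper_force: 30.0
```

Call:
jog_arm:
  plan:
    - [[0.08,0.0005,0,0,0,0,0],[0.08,0.0008,0,0,0,0,0],[0.08,0.0008,0,0,0,0,0],[0.08,0.0008,0,0,0,0,0]]

```text
clock: 26.2
tool_pos: [0.5111, -0.1123, 0.0236]
orientation: [-179.9, 0.2, -83.1]
force: [-1.1, 14.3, 4.9]
opening: 0.0112
gripper_force: 30.0
```

```bash
python3 -c "
from h import *
feel(); snap('top','h'); feel()"
```

```text
('clock', np.float64(26.2)) ('tool_pos', array([ 0.5111, -0.1123,  0.0236])) ('orientation', array([-179.9284,    0.1863,  -83.0869])) ('force', array([-1.071 , 14.293 ,  4.9312])) ('opening', np.float64(0.0112)) ('gripper_force', np.float64(29.9998))
pull 14.319413774963579 side 0.6431420020892941 draw_mm 50.21081950968518 lat 0.23747602847653362
('clock', np.float64(26.25)) ('tool_pos', array([ 0.5111, -0.1123,  0.0237])) ('orientation', array([-179.9283,    0.1872,  -83.0861])) ('force', array([-1.3151, 14.4439,  4.5588])) ('opening', np.float64(0.0107)) ('gripper_force', np.float64(29.9997))
pull 14.498336780725431 side 0.4188632494446979 draw_mm 50.18155719431965 lat 0.23882318117931267
```

On the buffer (14.4 N, steep slope). I'll ease forward 4 mm slowly, still holding, and check that the load goes.

Call:
jog_arm:
  plan:
    - [[0.08,0.0003,0,0,0,0,0],[0.08,0.0003,0,0,0,0,0],[0.08,-0.0005,0,0,0,0,0],[0.08,-0.001,0,0,0,0,0],[0.08,-0.0015,0,0,0,0,0],[0.08,-0.002,0,0,0,0,0],[0.08,-0.0025,0,0,0,0,0],[0.08,-0.003,0,0,0,0,0],[0.08,-0.0035,0,0,0,0,0],[0.08,-0.004,0,0,0,0,0],[0.08,-0.004,0,0,0,0,0],[0.08,-0.004,0,0,0,0,0]]

```text
clock: 27.75
tool_pos: [0.5106, -0.1089, 0.0237]
orientation: [-179.9, 0.2, -83.1]
force: [-0.7, 11.0, 2.7]
opening: 0.0108
gripper_force: 30.0
```

```bash
python3 -c "
from h import *
feel()"
```

```text
('clock', np.float64(27.75)) ('tool_pos', array([ 0.5106, -0.1089,  0.0237])) ('orientation', array([-1.799349e+02,  1.523000e-01, -8.308190e+01])) ('force', array([-0.6779, 11.0151,  2.74  ])) ('opening', np.float64(0.0108)) ('gripper_force', np.float64(29.9995))
pull 11.017886278291558 side 0.6420807253205171 draw_mm 46.72347841085325 lat 0.16794718211868775
```

Call:
jog_arm:
  plan:
    - [[0.08,-0.0005,0,0,0,0,0],[0.08,-0.001,0,0,0,0,0],[0.08,-0.001,0,0,0,0,0],[0.08,-0.001,0,0,0,0,0]]

```text
clock: 28.25
tool_pos: [0.5106, -0.1086, 0.0237]
orientation: [-179.9, 0.1, -83.1]
force: [0.7, 6.5, 2.6]
opening: 0.0111
gripper_force: 30.0
```

```bash
python3 -c "
from h import *
feel()"
```

```text
('clock', np.float64(28.25)) ('tool_pos', array([ 0.5106, -0.1086,  0.0237])) ('orientation', array([-1.799403e+02,  1.069000e-01, -8.307660e+01])) ('force', array([0.655 , 6.5279, 2.6133])) ('opening', np.float64(0.0111)) ('gripper_force', np.float64(29.9992))
pull 6.403321195935569 side 1.4298173263763116 draw_mm 46.423417203795275 lat 0.20669433759020614
```

The tool barely moved and the load is dropping, so the sear is taking it.

Call:
jog_arm:
  plan:
    - [[0.08,-0.0005,0,0,0,0,0],[0.08,-0.001,0,0,0,0,0],[0.08,-0.0014,0,0,0,0,0],[0.08,-0.0014,0,0,0,0,0],[0.08,-0.0014,0,0,0,0,0]]

```text
clock: 28.88
tool_pos: [0.5105, -0.1082, 0.0236]
orientation: [-180.0, 0.0, -83.1]
force: [2.8, -4.8, 2.2]
opening: 0.0108
gripper_force: 30.0
```

```bash
python3 -c "
from h import *
feel()"
```

```text
('clock', np.float64(28.875)) ('tool_pos', array([ 0.5105, -0.1082,  0.0236])) ('orientation', array([-1.799568e+02,  4.620000e-02, -8.308090e+01])) ('force', array([ 2.8278, -4.78  ,  2.1583])) ('opening', np.float64(0.0108)) ('gripper_force', np.float64(29.9991))
pull -5.0837256706029645 side 2.237005575268845 draw_mm 46.00057061845888 lat 0.15153611243957435
```

Sear holds firmly (even against a 5 N push). I'll unload, open, lift and move over the trip button with the fingers closing.

Call:
jog_arm:
  plan:
    - [[0.08,0.0005,0,0,0,0,0],[0.08,0.0005,0,0,0,0,0],[1,0.0005,0,0,0,0,0],[1,0.0005,0,0,0,0,0],[1,0.0005,0,0,0,0,0],[1,0.0005,0,0,0,0,0],[1,0.0005,0,0,0,0,0],[1,0.0005,0,0,0,0,0],[1,0.0005,0,-0.02,0,0,0],[1,0,0,-0.06,0,0,0],[1,0,0,-0.1,0,0,0],[0,0,0,-0.127,0,0,0],[0,-0.05,0,-0.127,0,0,0],[0,-0.1,0.0005,-0.127,0,0,0],[0,-0.15,0.001,-0.127,0,0,0],[0,-0.185,0.0014,-0.127,0,0,0],[0,-0.1976,0.0014,-0.127,0,0,0],[0,-0.1976,0.0014,-0.127,0,0,0],[0,-0.1976,0.0014,-0.127,0,0,0],[0,-0.1976,0.0014,-0.127,0,0,0]]

```text
clock: 31.38
tool_pos: [0.4851, 0.0872, 0.1507]
orientation: [-180.0, 0.1, -83.2]
force: [0.7, 1.1, 0.3]
opening: 0.004
gripper_force: 0.0
```

```bash
python3 - <<'E'
from h import *
st(); to(.4854,.0878,.12)
s=load('f'); a=s['image'].astype(int); s2=snap('scene','k'); b=s2['image'].astype(int)
# where the black knob went: dark pixels near barrel line
d=(b[180:210,205:250].sum(2)<150); e=(a[180:210,205:250].sum(2)<150)
d2=(b[170:215,180:250].sum(2)<150); e2=(a[170:215,180:250].sum(2)<150)
for m in(e2,d2):
    v,u=np.nonzero(m); print(len(u), u.mean()+180 if len(u) else 0, v.mean()+170 if len(u) else 0)
E
```

```text
('clock', np.float64(31.375)) ('tool_pos', array([0.4851, 0.0872, 0.1507])) ('orientation', array([-1.799818e+02,  6.940000e-02, -8.315510e+01])) ('force', array([0.7116, 1.1245, 0.262 ])) ('opening', np.float64(0.004)) ('gripper_force', np.float64(0.0))
shift [-0.0005 -0.0003  0.0307] turn [-0.02  0.07 -0.06]
29 227.31034482758622 195.48275862068965
11 211.63636363636363 193.0909090909091
```

The knob is drawn (shifted 16 px left). I'll come down on the button in small steps by feel.

Call:
jog_arm:
  plan:
    - [[0,-0.0005,0,0.008,0,0,0],[0,-0.0005,0,0.016,0,0,0],[0,-0.0005,0,0.02,0,0,0],[0,-0.0005,0,0.022,0,0,0],[0,-0.0005,0,0.024,0,0,0],[0,-0.0005,0,0.024,0,0,0],[0,-0.0005,0,0.024,0,0,0]]

```text
clock: 32.3
tool_pos: [0.4851, 0.0887, 0.1269]
orientation: [-180.0, 0.1, -83.1]
force: [0.7, -0.0, 0.4]
opening: 0.0005
gripper_force: 0.0
```

Call:
jog_arm:
  plan:
    - [[0,0,0,0.001,0,0,0],[0,0,0,0.002,0,0,0],[0,0,0,0.003,0,0,0],[0,0,0,0.004,0,0,0],[0,0,0,0.004,0,0,0]]

```text
clock: 32.92
tool_pos: [0.485, 0.0886, 0.1227]
orientation: [-180.0, 0.1, -83.1]
force: [-1.0, -1.0, -1.0]
opening: 0.0006
gripper_force: 0.0
```

Call:
jog_arm:
  plan:
    - [[0,0,0,0.001,0,0,0],[0,0,0,0.002,0,0,0],[0,0,0,0.003,0,0,0],[0,0,0,0.003,0,0,0]]

```text
clock: 33.42
tool_pos: [0.4851, 0.0887, 0.1199]
orientation: [-180.0, 0.1, -83.1]
force: [-1.1, 0.8, 2.0]
opening: 0.0004
gripper_force: 0.8
```

Call:
jog_arm:
  plan:
    - [[0,0,0,0.001,0,0,0],[0,0,0,0.002,0,0,0],[0,0,0,0.002,0,0,0]]

```text
clock: 33.8
tool_pos: [0.4852, 0.0887, 0.1186]
orientation: [-179.9, 0.1, -83.1]
force: [-3.1, -0.4, 9.2]
opening: 0.0004
gripper_force: 4.9
```

Call:
jog_arm:
  plan:
    - [[0,0,0,0.001,0,0,0],[0,0,0,0.002,0,0,0],[0,0,0,0.002,0,0,0]]

```text
clock: 34.17
tool_pos: [0.4852, 0.0887, 0.1166]
orientation: [-179.9, 0.1, -83.1]
force: [-3.7, -0.2, 8.5]
opening: 0.0004
gripper_force: 4.3
```

Call:
jog_arm:
  plan:
    - [[0,0,0,0.001,0,0,0],[0,0,0,0.002,0,0,0],[0,0,0,0.003,0,0,0],[0,0,0,0.003,0,0,0]]

```text
clock: 34.67
tool_pos: [0.4852, 0.0887, 0.1128]
orientation: [-180.0, 0.1, -83.1]
force: [-1.4, -0.3, 3.3]
opening: 0.0003
gripper_force: 2.1
```

The sear let go (force fell to 3 N). I'll press slightly deeper to be sure, then let the button up and retreat.

Call:
jog_arm:
  plan:
    - [[0,0,0,0.001,0,0,0],[0,0,0,0.0015,0,0,0],[0,0,0,0.0015,0,0,0],[0,0,0,0.0015,0,0,0],[0,0,0,-0.004,0,0,0],[0,0,0,-0.01,0,0,0],[0,0,0,-0.025,0,0,0],[0,0,0,-0.06,0,0,0],[0,0,0,-0.1,0,0,0],[0,0.04,0,-0.12,0,0,0],[0,0.1,0,-0.12,0,0,0],[0,0.15,0,-0.12,0,0,0],[0,0.15,0,-0.12,0,0,0],[0,0.15,0,-0.12,0,0,0]]

```text
clock: 36.42
tool_pos: [0.503, -0.0605, 0.233]
orientation: [-180.0, 0.1, -83.1]
force: [-0.2, 1.1, 0.0]
opening: 0.0005
gripper_force: 0.0
```

```bash
python3 - <<'E'
from h import *
st(); a=load('f'); s=snap('scene','z'); b=s['image'].astype(int); A=a['image'].astype(int)
m=(b[170:215,180:250].sum(2)<150); v,u=np.nonzero(m); print('knob',len(u),u.mean()+180,v.mean()+170)
red=lambda i:np.array(np.nonzero((i[...,0]>180)&(i[...,1]<60))) 
for i in(A,b): r=red(i[165:200,280:310]); print('trip',r.mean(1)+[165,280],r.shape)
print('flange diff',np.abs(A-b)[190:225,305:340].mean())
E
```

```text
('clock', np.float64(36.425)) ('tool_pos', array([ 0.503 , -0.0605,  0.233 ])) ('orientation', array([-1.799525e+02,  8.860000e-02, -8.314630e+01])) ('force', array([-0.1504,  1.0578,  0.0064])) ('opening', np.float64(0.0005)) ('gripper_force', np.float64(0.0))
knob 28 227.39285714285714 195.21428571428572
trip [181.24390244 295.04878049] (2, 82)
trip [181.24691358 294.97530864] (2, 81)
flange diff 7.488707482993197
```

```bash
python3 -c "
from plant import ctrl
print(ctrl.close_job())"
```

```text
the job is handed in; nothing more can be done
None
```

The job is handed in at about 36 s with no verdict returned: the flange was seated on its rest, the striker cocked on the sear by feel, and the trip pressed with about 9 N at most of the readings. My last camera check had the knob home and the button up; I did not re-measure the flange or the die after the blow.

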